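Feed a substrate plate under the coater guard with a push stick

TASK

Pick up the orange push stick from its rubber mat and, with its nose behind the aluminium plate, slide the plate through the low opening of the coating machine's guard until it presses the red sprung end stop back about 5 mm; hold it there for half a second, without ever driving the stop near the end of its travel or forcing the plate. Then draw the stick out and lay it flat back on its mat, leaving the plate resting against the stop. Keep fingers off the plate and out of the guard, and leave the other things on the bench alone.

Things in the scene. Friction and masses are not known exactly. Their poses are not given: they have to be found in the camera images.
- machine: Blue bench machine 260 (its x) x 460 (its y) mm, fixed. Origin on the bench under its middle, z up. Blue deck 90 mm, black bed 100 mm above the bench; bed 150 mm wide, y -225 to +225 mm. The plate is fed over the line x = 0 along the machine's own -y. A lane 64 mm wide (x -32 to 32 mm) with side walls runs from y = 0 to -215 mm.
- entry (a point): Middle of the guard opening, on the bed, at the machine's x = 0, y = 0 (axes as the machine). Clear guard from here on along -y, underside 22 mm over the bed. Frame with cross bar and two micrometer heads 104 mm above the bed at y -12 to 0. Before it, two fences 12 mm high funnel from a 92 mm gap at y = 53 mm to the lane.
- bar (a point): Point on the bed below a sprung steel hold-down bar across the lane under the guard (machine y = -105 mm), 28 mm thick, 8 mm above the bed. The plate front lifts it 2 mm by being pushed; it then presses down with about 3 N and the plate drags (some 4 to 10 N to push, it varies). This drag also keeps the plate in place afterwards.
- plate: Aluminium plate, white top, 60 (its x) x 100 (its y) x 10 mm, about 160 g, loose on the bed before the fences, long side about along the lane (up to 8 mm off the lane line, turned up to 0.1 rad). Origin at the centre of its underside, z up; its rear edge, to be pushed, is 50 mm from the origin on its +y side.
- push_stick: Orange push stick, 130 g: blade 9 mm thick, 26 wide; square nose 40 wide. Origin on the underside below the middle of the grip fin; x points to the nose, its face 170 mm from the origin; tail 37 mm behind. Fin 50 long (x), 18 wide (y), top (black) 50 mm above the underside: grip it across its width from above. The blade fits under the guard; fin and hand do not.
- mat: Flat black rubber mat, 280 (its x) x 110 (its y) x 4 mm, fixed on the bench, origin at the centre of its underside. The stick lies on it at the start, about along the mat's x, nose to +x, and must lie flat on it at the end (the stick's origin over the mat).
- end_stop (a joint): Red sprung end stop across the lane, beyond the bar: how far it is pushed back along the feed, m. 0 = untouched; spring 1.5 N per mm; hard end at 0.014. Its untouched face lies somewhere between machine y = -150 and -182 mm (adjustable, differs each time, not reported).
- jar: Amber jar with lid, 58 mm diameter, 100 mm tall, a bystander on the bench. Origin at the centre of its underside.
- screwdriver: Small screwdriver about 120 mm long lying on the bench, a bystander. Its x points along the shaft to the tip.
- rack: Grey plastic rack with slots, 130 x 160 x 40 mm, a bystander on the bench. Origin at the centre of its underside.
Not all that is in view belongs to the job. What is shaped like the push_stick but pink or yellow is not meant.

How it is judged:
On the way, in this order (a step that is already met when the one before it is completed fails the run):
1. the push stick is picked up by the fingers and lifted clear of its mat (height (world z) of push_stick above 0.05 m and contact force between the fingers and push_stick above 1 N), for 0.1 s.
2. the stick, pushing the plate, has brought its front under the guard (y of plate in the frame of machine below 0.02 m and contact force between push_stick and plate above 0.1 N), for 0.02 s.
3. the plate, pushed by the stick, holds the sprung end stop back at least 3 mm for 0.3 s (value of joint end_stop above 0.003 m and contact force between push_stick and plate above 1 N), for 0.3 s.
At the end, for the whole second after the job is handed in: The plate lies flat and square in the lane (within 4 mm and 0.06 rad), at rest, still touching the red end stop (stop pushed back between 0.5 and 9 mm), and the push stick lies flat and released on its rubber mat, its origin over the mat (value of joint end_stop between 0.0005 and 0.009 m and x of plate in the frame of machine between -0.004 and 0.004 m and angle between the y axis of plate and the y axis of machine, either way round below 0.06 rad and angle between plate's own z axis and vertical below 0.06 rad and linear speed of plate below 0.01 m/s and x of push_stick in the frame of mat between -0.14 and 0.14 m and y of push_stick in the frame of mat between -0.055 and 0.055 m and z of push_stick in the frame of mat below 0.008 m and angle between push_stick's own z axis and vertical below 0.08 rad and linear speed of push_stick below 0.02 m/s and contact force between the fingers and push_stick below 0.05 N).
It fails at once if the end stop is driven back more than 9 mm (value of joint end_stop above 0.009 m).
It fails at once if the stick pushes the plate with more than 25 N (contact force between push_stick and plate above 25 N).
It fails at once if the robot touches the plate (contact force between any of the fingers, the arm and plate above 0.5 N).
It fails at once if the robot knocks or presses the machine or its guard (over 5 N) (contact force between any of the fingers, the arm and machine above 5 N).
It fails at once if a bystander is moved by more than 15 mm (distance of any of jar, screwdriver, rack from where it was at the start of the episode above 0.015 m).
It also fails if it takes over 72 s, if anything falls off the work surface, if the arm or the gripper's body presses on something with over 40 N, if the wrist force passes 120 N, or if a joint passes its speed limit or range.

ROBOT

A 7-joint arm with a two-finger parallel gripper is mounted at the origin on the work surface. World frame = base frame: x ahead of the robot, y to its left, z up, the work surface at z = 0. Lengths are in m, angles in rad, forces in N, time in s.
With the tool pointing down it reaches from about 0.4 to 0.85 m from the base axis. Payload 4.5 kg.
Tool frame: the origin (TCP) lies between the finger pads; the fingertips stand 19 mm ahead of it and the grasp point (between the pads) is the TCP (r.tips_ahead is the distance from the TCP to the fingertips, in m); z points along the fingers, y is the line along which they close (so a half turn about z gives the same grasp; the last joint's range is limited). The gripper opens to 88 mm and grips with 3 to 60 N. Pads are 18 mm wide; open, the fingers measure 123 mm over their backs; the gripper's body (75 mm by 187 mm) begins 45 mm behind the grasp point.
Start: joints at [1.228, 0.689, -0.195, 1.565, 0.157, 0.902, -0.215], TCP at [0.23, -0.581, 0.258] pointing down, gripper open.
Joint ranges: [-3.01, 3.01], [-0.46, 2.08], [-1.47, 1.51], [0.13, 2.56], [-1, 4.14], [0.04, 2.09], [-2.66, 2.66]. Speed limits (rad/s): [2.57, 2.57, 3.14, 3.14, 3.14, 3.14, 3.14].

INTERFACE

Orientations are given as a unit quaternion [x, y, z, w].
In Python, from plant import r, cams, models gives the robot as it stands. The module is installed in compiled form; this text tells all that it offers.
- The arm moves only by the tool jog_arm, never from a script. Its arguments are lists of equal length, an entry for each row: "turn": the turn, a rotation vector about the tool's x, y, z in rad, a list of three; "translation": the shift along the tool's x, y, z in m, a list of three; "grip": the closure, from 0 (fully open) to 1 (shut). In form: {"turn": [[ax, ay, az], ...], "translation": [[tx, ty, tz], ...], "grip": [grip, ...]}. A call has 1 to 20 rows; each row is the pose to reach, as a shift and turn from the pose commanded when the call began, along the tool's axes at that moment; what a row does not reach only later rows make up. A row lasts 1/8 s, in which the tool goes at most 62.5 mm and 10.7 degrees, less where a joint would pass 70% of its speed; a pose out of reach is approached as far as the arm can. A call with a gripper value outside its range is refused whole. The fingers move at their own pace and stop on an object; "force" is the grip in N (left out, the last holds). Time passes only in rows, so rows that repeat a pose let the fingers close. It gives the time, the measured TCP pose, the force, the opening and the grip force at its end, in the units of the state.
- r.get_state(): the state, without advancing time (a new reading comes with each control period).
- cams.snapshot(name): name is "scene" or "top"; returns the picture (384x512x3 uint8, red, green, blue); there is no depth.
- cams.camera_params(name): a dict with "fx", "fy", "cx", "cy" (pixels), "k1" (the pictures are not rectified: a ray, as slopes to the right and down, at radius r is drawn at 1 + k1 r^2 times it, then the intrinsics apply), "eye" and "orientation" of the camera in the world. Camera axes: x right, y up, looking along -z (the intrinsics and any distortion apply to the point x, -y, -z); pixel columns grow to the right and rows downward; lengths in m; the calibration is good to about 2 mm. A picture is of the moment at which its call begins. camera_params takes no time and is no camera call.
- r.finish_job(): hands the job in; it is judged then, once.
Trained networks look in the newest picture that a camera, given by its name, has taken for a name from the list of things; names that differ only in an ending like _2 or _b are one class to them, and where a whole thing is asked for, a point or a joint stands for the part that bears it (a point fixed in the world has none). Each returns a list of dicts, best first, with "p" (0 to 1); they miss things now and then, are a little off and sometimes report something else, mostly with a low value. They report only what shows in the picture. A call takes as long as a camera call. They do not tell look-alikes from the thing itself.
- models.find_in(camera, name): "position" ([x, y, z] in m, in world coordinates, good to about 4 mm: the middle of the surface that is visible of it).
- models.masks_of(camera, name): "pixels" (384x512 bool, what is visible of it).
- models.place_of(camera, name): "position" ([x, y, z] in m, in world coordinates, good to about 4 mm: a listed point, or the origin of a listed thing).
The state is a dict: "clock": time; "q": joint angles; "qd": joint speeds; "joint_torque": joint torques, N m; "tool_pos": TCP position; "eef_rot": TCP orientation; "contact_force": force on the tool from outside, world axes, zero at the start; "moment": the same for the moment, N m; "opening": opening from 0.0 (shut) to 1.0 (fully open); "finger_force": force on a finger pad.
Only numpy, scipy, OpenCV 4.12 (cv2) and the standard library are available. Lean on these libraries where they do the work, as an engineer would, in place of code of your own. Each camera call takes 0.05 s, during which the arm holds its last target. There are 200 camera calls.

## Working session

There is one attempt and no reset: what is moved stays moved. The work goes in short steps, Python scripts to look and compute and a tool call to move; the robot and the scene stay as the last step left them, time stands still between calls to the robot, and variables do not carry over. Pictures are saved under pics/ and viewed, at most 10 in all, crops included, and the job is handed in when it is done.

Besides the shell and the picture viewer there is one more tool, called after ">>>" by a JSON object that holds its "name" and its "arguments". jog_arm: Moves the arm, as the interface text tells. Its arguments: {"type":"object","properties":{"turn":{"type":"array"},"translation":{"type":"array"},"grip":{"type":"array"},"force":{"type":"number"}},"required":["turn","translation","grip"]}

```bash
mkdir -p pics; cat > h.py <<'E'
import numpy as np, cv2
from plant import r, cams, models
from scipy.spatial.transform import Rotation as R
def pix2plane(cam,uv,z):
    p=cams.camera_params(cam); uv=np.atleast_2d(uv).astype(float)
    K=np.array([[p['fx'],0,p['cx']],[0,p['fy'],p['cy']],[0,0,1]])
    n=cv2.undistortPoints(uv.reshape(-1,1,2),K,np.array([p['k1'],0,0,0.])).reshape(-1,2)
    d=R.from_quat(p['orientation']).apply(np.c_[n[:,0],-n[:,1],-np.ones(len(n))]); e=np.array(p['eye'])
    return e+d*((z-e[2])/d[:,2])[:,None]
def proj(cam,P):
    p=cams.camera_params(cam); c=R.from_quat(p['orientation']).inv().apply(np.atleast_2d(P)-np.array(p['eye']))
    n=np.c_[c[:,0]/-c[:,2],-c[:,1]/-c[:,2]]; n=n*(1+p['k1']*(n**2).sum(1))[:,None]
    return np.c_[n[:,0]*p['fx']+p['cx'],n[:,1]*p['fy']+p['cy']]
def snap(cam,f):
    i=cams.snapshot(cam); cv2.imwrite(f'pics/{f}.png',cv2.cvtColor(i,cv2.COLOR_RGB2BGR)); return i
E
python3 - <<'E'
from h import *
for c in('top','scene'):
    i=snap(c,c+'0'); print(c,cams.camera_params(c))
a=cv2.imread('pics/top0.png');b=cv2.imread('pics/scene0.png')
cv2.imwrite('pics/top0b.png',cv2.resize(a,(800,600)));cv2.imwrite('pics/sc0b.png',cv2.resize(b,(800,600)))
for n in['machine','entry','bar','plate','push_stick','mat','jar','screwdriver','rack']:
    for c in ('top','scene'):
        print(n,c,[(np.round(d['position'],3).tolist(),round(d['p'],2)) for d in models.place_of(c,n)])
s=r.get_state();print(s)
E
```

```text
top {'fx': 394.01187240001445, 'fy': 394.01187240001445, 'cx': 254.38860636956642, 'cy': 183.61850418862963, 'k1': -0.009733423743844083, 'eye': array([ 0.12069677, -0.0029853 ,  1.67934009]), 'orientation': array([-0.07375848,  0.07384107,  0.70952   , -0.69691359])}
scene {'fx': 409.9020161552208, 'fy': 409.9020161552208, 'cx': 253.34914262838436, 'cy': 191.46362477254996, 'k1': 0.0448679835896234, 'eye': array([ 0.92200178, -0.79202478,  1.37495774]), 'orientation': array([0.29039045, 0.07216199, 0.25073932, 0.92064968])}
machine top [([0.58, -0.107, -0.002], 0.69)]
machine scene [([0.582, -0.103, 0.0], 0.73), ([0.534, -0.582, 0.005], 0.52)]
entry top [([0.58, -0.107, 0.101], 0.8)]
entry scene [([0.575, -0.103, 0.102], 0.84), ([0.436, 0.305, 0.007], 0.25)]
bar top [([0.581, -0.209, 0.104], 0.83), ([0.579, 0.017, 0.104], 0.63)]
bar scene [([0.579, -0.209, 0.101], 0.97)]
plate top [([0.578, 0.012, 0.102], 0.56)]
plate scene [([0.583, 0.016, 0.105], 0.69)]
push_stick top [([0.411, 0.557, 0.004], 0.88), ([0.729, 0.505, 0.001], 0.76), ([0.188, 0.36, -0.0], 0.69), ([0.436, 0.307, 0.006]
[... 631 characters left out ...]
,  0.68907964, -0.19459918,  1.56532188,  0.1573399 ,
        0.90250151, -0.2151457 ]), 'qd': array([ 4.70023699e-05,  9.53094892e-04,  1.55437288e-03, -1.79737192e-03,
        2.11696710e-03, -1.77661848e-03, -2.27471035e-04]), 'joint_torque': array([ 4.95729055e-04, -5.27494311e+01, -1.26694445e+00, -1.53745544e+01,
       -5.19312231e-02, -7.81216677e-04,  3.14865838e-05]), 'tool_pos': array([ 0.22998163, -0.5811628 ,  0.25774957]), 'eef_rot': array([ 9.82305435e-01,  1.87285958e-01, -3.87432485e-06,  4.12657391e-05]), 'contact_force': array([-0.09120963, -0.50712317, -0.38339658]), 'moment': array([0.0112512 , 0.02017566, 0.04002093]), 'finger_force': 0.0, 'opening': 1.0003591498067166}
```

View pics/top0b.png

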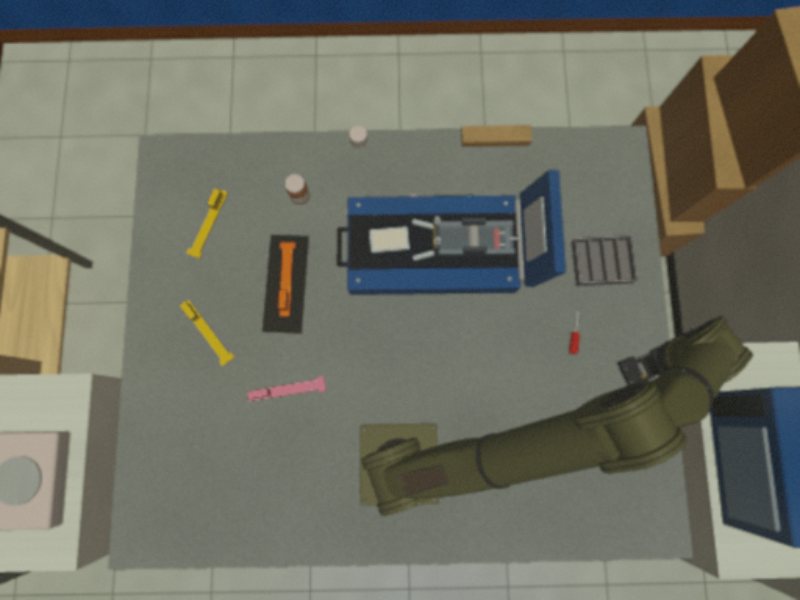

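View pics/sc0b.png

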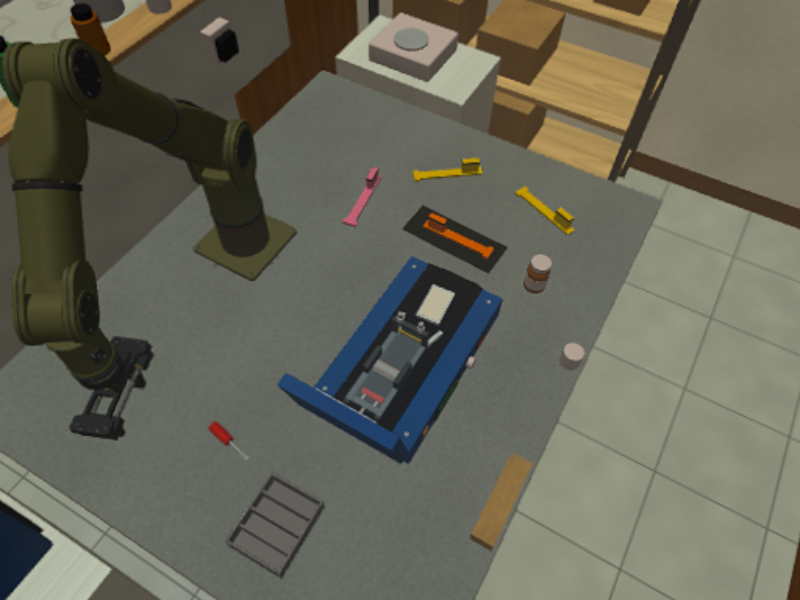

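Top view: the orange stick lies on the mat at px (287,278 of the 800-wide picture) with its nose up (+x). The plate is at (389,239), the guard at (470,237), and the red stop at (496,238). Next I'll measure the angles by colour.

```bash
python3 - <<'E'
from h import *
def rect(cam,m,z):
    n,l,st,ce=cv2.connectedComponentsWithStats(m.astype(np.uint8)); 
    return [(l==k) for k in range(1,n) if st[k,4]>25]
for cam in('top','scene'):
    i=cv2.cvtColor(cv2.imread(f'pics/{cam}0.png'),cv2.COLOR_BGR2HSV).astype(int); H,S,V=i[...,0],i[...,1],i[...,2]
    for nm,m,z in [('orange',(H>4)&(H<16)&(S>190)&(V>120),.013),('plate',(S<60)&(V>170),.11),('red',((H<4)|(H>174))&(S>110)&(V>80),.115),('blue',(H>105)&(H<120)&(S>150)&(V>60),.09)]:
        for c in rect(cam,m,z):
            v,u=np.nonzero(c); P=pix2plane(cam,np.c_[u,v],z)[:,:2]
            if abs(P[:,0].mean()-.55)>.3 or abs(P[:,1].mean())>.45: continue
            q=cv2.minAreaRect((P*1000).astype(np.float32)); 
            print(cam,nm,c.sum(),np.round(P.mean(0),4),'rect',np.round(q[0],1),np.round(q[1],1),round(q[2],1), 'px',u.mean().round(),v.mean().round())
    a=cv2.imread(f'pics/{cam}0.png')
    # rectified metric view of the machine at bed level, 1px=0.75mm, right=-y, up=+x
    x0,x1,y0,y1=.40,.76,.16,-.36
    if cam=='top':
        yy=np.linspace(y0,y1,780);xx=np.linspace(x1,x0,540)
        G=np.stack(np.meshgrid(xx,yy,indexing='ij'),-1).reshape(-1,2)
        uv=proj(cam,np.c_[G,np.full(len(G),.1)]).astype(np.float32).reshape(540,780,2)
        cv2.imwrite('pics/rect_top.png',cv2.remap(a,uv[...,0],uv[...,1],cv2.INTER_CUBIC))
E
```

```text
top orange 257 [0.5133 0.3048] rect [506.1 301.5] [ 35.3 204.9] 89.4 px 183.0 176.0
top plate 78 [0.7475 0.2689] rect [748.7 269.1] [41.  39.3] 43.4 px 188.0 117.0
top plate 259 [0.5851 0.0152] rect [584.5  15.2] [51.4 90.4] 4.9 px 249.0 153.0
top blue 97 [ 0.6798 -0.0821] rect [682.8 -80.6] [135.7  40.2] 89.0 px 271.0 132.0
top blue 96 [ 0.682  -0.2281] rect [ 681.4 -235.4] [132.   39.8] 85.9 px 306.0 131.0
top blue 684 [ 0.4809 -0.1368] rect [ 479.8 -126.6] [392.2  54.1] 89.8 px 286.0 178.0
scene orange 32 [0.4181 0.3394] rect [418.6 339.6] [17.6 49.2] 86.4 px 280.0 139.0
scene orange 167 [0.5333 0.3022] rect [522.2 306.8] [ 38.5 163. ] 86.7 px 299.0 155.0
scene plate 88 [0.7476 0.2609] rect [747.5 261. ] [42.8 43.7] 63.4 px 346.0 168.0
scene plate 299 [0.579  0.0144] rect [580.1  14.5] [56.7 96. ] 4.0 px 278.0 194.0
scene red 42 [ 0.5766 -0.2703] rect [ 576.6 -270.4] [10.2 48.7] 89.3 px 238.0 252.0
scene blue 1245 [ 0.4742 -0.1081] rect [473.7 -91.5] [432.7  49.6] 89.7 px 237.0 209.0
scene blue 2420 [ 0.6299 -0.1865] rect [ 541.5 -111.9] [473.  329.7] 89.4 px 263.0 245.0
```

View pics/rect_top.png

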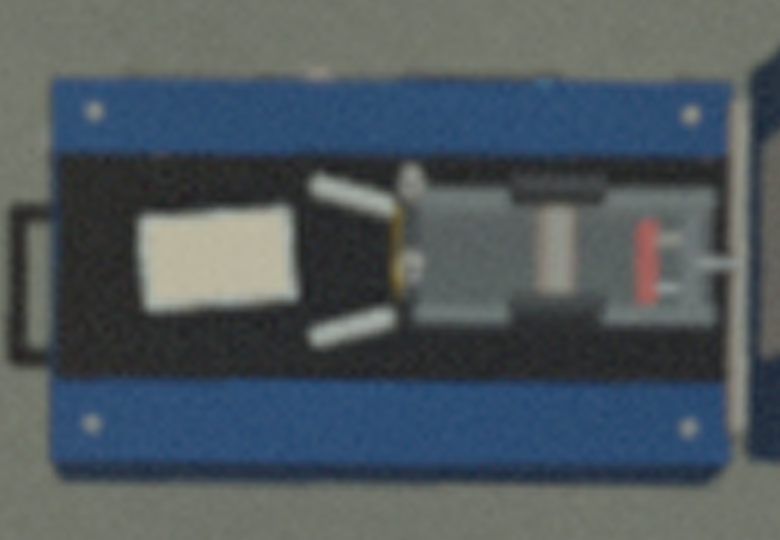

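The rectified view shows the plate centre at (217,258), turned about 0.08 rad off the lane. The screws (95,111)→(690,115) put the feed direction at about (-0.007,-1). The red stop's face is near column 636. Next I'll get the stick's line and then move.

```bash
python3 - <<'E'
from h import *
for cam in('top','scene'):
    i=cv2.cvtColor(cv2.imread(f'pics/{cam}0.png'),cv2.COLOR_BGR2HSV).astype(int); H,S,V=i[...,0],i[...,1],i[...,2]
    m=(H>3)&(H<17)&(S>150)&(V>90)
    v,u=np.nonzero(m); P=pix2plane(cam,np.c_[u,v],.013)[:,:2]
    P=P[(abs(P[:,1]-.305)<.07)&(P[:,0]>.35)&(P[:,0]<.68)]
    print(cam,'x',P[:,0].min(),P[:,0].max())
    b=P[(P[:,0]>.49)&(P[:,0]<.58)]; f=np.polyfit(b[:,0],b[:,1],1); print('blade slope',f[0],'y at .435',np.polyval(f,.435),'y at .54',np.polyval(f,.54))
    n=P[P[:,0]>.585];print('nose y',n[:,1].min(),n[:,1].max())
    mk=models.masks_of(cam,'mat')
    if mk:
        cam_=mk[0]['pixels']; v,u=np.nonzero(cam_);Q=pix2plane(cam,np.c_[u,v],.004)[:,:2]*1000; print('mat',cv2.minAreaRect(Q.astype(np.float32)))
s=r.get_state(); t=R.from_quat(s['eef_rot']); 
def go(p,yaw): # needed tool-frame shift and turn
    T=R.from_euler('z',yaw)*R.from_euler('x',np.pi)
    print('shift',t.inv().apply(np.array(p)-s['tool_pos']).round(4),'turn',(t.inv()*T).as_rotvec().round(4))
go([.437,.304,.16],np.pi)
E
```

```text
top x 0.39929181439771577 0.6088537984352823
blade slope -0.0008931783579321072 y at .435 0.3040630348300595 y at .54 0.30396925110247663
nose y 0.2784685313588264 0.3225982913052064
mat ((495.0746765136719, 307.02752685546875), (116.44317626953125, 280.6205749511719), 86.89918518066406)
scene x 0.39299543082506283 0.6041682001640769
blade slope -0.03474617839879299 y at .435 0.30557794287395634 y at .54 0.3019295941420831
nose y 0.2787826024317238 0.32170214535075015
mat ((489.6722412109375, 304.1669616699219), (108.74188232421875, 279.1578674316406), 86.14266967773438)
shift [ 0.5182 -0.7469  0.0977] turn [ 0.0000e+00  1.0000e-04 -2.7648e+00]
```

>>> {"name": "jog_arm", "arguments": {"turn": [[0, 0, -0.17], [0, 0, -0.33], [0, 0, -0.5], [0, 0, -0.67], [0, 0, -0.83], [0, 0, -1.0], [0, 0, -1.17], [0, 0, -1.33], [0, 0, -1.5], [0, 0, -1.65], [0, 0, -1.8], [0, 0, -1.95], [0, 0, -2.1], [0, 0, -2.25], [0, 0, -2.4], [0, 0, -2.55], [0, 0, -2.65], [0, 0, -2.735], [0, 0, -2.735], [0, 0, -2.735]], "translation": [[0.03, -0.03, -0.01], [0.07, -0.07, -0.02], [0.11, -0.11, -0.03], [0.15, -0.15, -0.04], [0.19, -0.19, -0.052], [0.23, -0.23, -0.052], [0.27, -0.27, -0.052], [0.31, -0.31, -0.052], [0.343, -0.349, -0.052], [0.365, -0.4, -0.052], [0.385, -0.45, -0.052], [0.41, -0.5, -0.052], [0.43, -0.55, -0.05], [0.45, -0.6, -0.03], [0.47, -0.65, 0.0], [0.495, -0.7, 0.04], [0.51, -0.735, 0.08], [0.517, -0.7486, 0.098], [0.517, -0.7486, 0.098], [0.517, -0.7486, 0.098]], "grip": [0, 0, 0, 0, 0, 0, 0, 0, 0, 0, 0, 0, 0, 0, 0, 0, 0, 0, 0, 0]}}

```text
clock: 3.6
tool_pos: [0.4357, 0.3043, 0.1603]
eef_rot: [0.016, 1.0, -0.0, 0.0]
contact_force: [-0.2, -0.1, 0.3]
opening: 1.0
finger_force: 0.0
```

>>> {"name": "jog_arm", "arguments": {"turn": [[0, 0, 0], [0, 0, 0], [0, 0, 0], [0, 0, 0], [0, 0, 0], [0, 0, 0], [0, 0, 0], [0, 0, 0], [0, 0, 0], [0, 0, 0]], "translation": [[0, 0, 0.04], [0, 0, 0.08], [0, 0, 0.11], [0, 0, 0.124], [0, 0, 0.124], [0, 0, 0.124], [0, 0, 0.124], [0, 0, 0.124], [0, 0, 0.124], [0, 0, 0.124]], "grip": [0, 0, 0, 0, 0.4, 0.7, 1, 1, 1, 1], "force": 50}}

```text
clock: 4.85
tool_pos: [0.4353, 0.3052, 0.0358]
eef_rot: [0.015, 1.0, 0.0, 0.0]
contact_force: [-0.4, 0.7, 0.3]
opening: 0.339
finger_force: 0.0
```

>>> {"name": "jog_arm", "arguments": {"turn": [[0, 0, 0], [0, 0, 0], [0, 0, 0], [0, 0, 0]], "translation": [[0, 0, 0], [0, 0, 0], [0, 0, 0], [0, 0, 0]], "grip": [1, 1, 1, 1]}}

```text
clock: 5.35
tool_pos: [0.4352, 0.3052, 0.0356]
eef_rot: [0.015, 1.0, 0.0, -0.0]
contact_force: [0.2, -0.5, -0.6]
opening: 0.199
finger_force: 50.0
```

>>> {"name": "jog_arm", "arguments": {"turn": [[0, 0, 0], [0, 0, 0], [0, 0, 0], [0, 0, 0], [0, 0, 0], [0, 0, 0], [0, 0, 0], [0, 0, 0]], "translation": [[0, 0, -0.01], [0, 0, -0.03], [0, 0, -0.07], [0, 0, -0.11], [0, 0, -0.15], [0, 0, -0.17], [0, 0, -0.17], [0, 0, -0.17]], "grip": [1, 1, 1, 1, 1, 1, 1, 1]}}

```text
clock: 6.35
tool_pos: [0.4349, 0.3044, 0.205]
eef_rot: [0.015, 1.0, -0.001, -0.0]
contact_force: [-0.4, -0.2, -1.9]
opening: 0.2
finger_force: 50.0
```

```bash
python3 - <<'E'
from h import *
s=r.get_state();print(s['tool_pos'],s['opening'],s['finger_force'])
snap('scene','s1');t=snap('top','t1')
z=s['tool_pos'][2]-.032+.009
for cam,f in(('top','t1'),('scene','s1')):
    i=cv2.cvtColor(cv2.imread(f'pics/{f}.png'),cv2.COLOR_BGR2HSV).astype(int); H,S,V=i[...,0],i[...,1],i[...,2]
    m=(H>3)&(H<17)&(S>150)&(V>90)
    v,u=np.nonzero(m); P=pix2plane(cam,np.c_[u,v],z)[:,:2]
    P=P[(abs(P[:,1]-.305)<.09)&(P[:,0]>.35)&(P[:,0]<.68)]
    print(cam,'x',P[:,0].min(),P[:,0].max())
    b=P[(P[:,0]>.49)&(P[:,0]<.58)]; q=np.polyfit(b[:,0],b[:,1],1); print('slope',q)
    n=P[P[:,0]>P[:,0].max()-.02];print('nose y',n[:,1].min(),n[:,1].max())
a=cv2.imread('pics/s1.png')[80:240,180:380]; cv2.imwrite('pics/s1c.png',cv2.resize(a,(750,600)))
E
```

```text
[0.43494296 0.3043574  0.20496595] 0.1998037754430302 49.971678983420134
top x 0.39892075452422227 0.6052823304588797Traceback (most recent call last):
  File "<stdin>", line 11, in <module>
    raise TypeError("expected non-empty vector for x")
TypeError: expected non-empty vector for x
```

```bash
python3 - <<'E'
from h import *
z=.205-.032+.009
for cam,f in(('top','t1'),('scene','s1')):
    i=cv2.cvtColor(cv2.imread(f'pics/{f}.png'),cv2.COLOR_BGR2HSV).astype(int); H,S,V=i[...,0],i[...,1],i[...,2]
    m=(H>3)&(H<17)&(S>150)&(V>80)
    v,u=np.nonzero(m); P=pix2plane(cam,np.c_[u,v],z)[:,:2]
    P=P[(abs(P[:,1]-.305)<.07)&(P[:,0]>.35)&(P[:,0]<.68)]
    print(cam,len(P),'x',P[:,0].min(),P[:,0].max())
    b=P[(P[:,0]>.49)]; print(b.mean(0) if len(b) else None)
    if len(b)>20: q=np.polyfit(b[:,0],b[:,1],1); print('slope',q)
    n=P[P[:,0]>P[:,0].max()-.02];print('nose y',n[:,1].min(),n[:,1].max())
a=np.vstack([cv2.imread('pics/s1.png')[90:210,200:360],cv2.imread('pics/t1.png')[110:230,140:300]]); cv2.imwrite('pics/s1c.png',cv2.resize(a,(400,600)))
E
```

```text
top 67 x 0.39891442758472273 0.6052713107637042
[0.60283427 0.30644223]
nose y 0.28661381000971753 0.31842885014435246
scene 257 x 0.43360123456512595 0.605035544740357
[0.55229435 0.2983392 ]
slope [-0.02631208  0.31287122]
nose y 0.27485579550946093 0.31936303961154733
```

View pics/s1c.png

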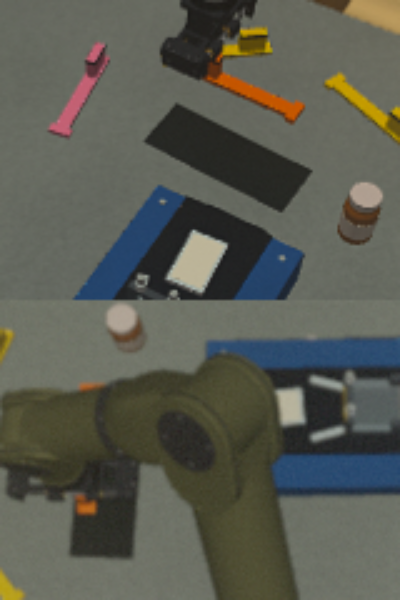

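The stick hangs level, with its nose at x≈0.606, and it's aligned with the tool. Now I'll swing it round behind the plate.

>>> {"name": "jog_arm", "arguments": {"turn": [[0, 0, 0.12], [0, 0, 0.25], [0, 0, 0.4], [0, 0, 0.55], [0, 0, 0.7], [0, 0, 0.85], [0, 0, 1.0], [0, 0, 1.15], [0, 0, 1.3], [0, 0, 1.42], [0, 0, 1.5], [0, 0, 1.547], [0, 0, 1.547], [0, 0, 1.547], [0, 0, 1.547]], "translation": [[-0.01, -0.002, 0], [-0.025, -0.005, 0], [-0.04, -0.009, 0], [-0.055, -0.012, 0], [-0.07, -0.016, 0], [-0.085, -0.02, 0], [-0.1, -0.023, 0], [-0.115, -0.027, 0], [-0.13, -0.03, 0], [-0.14, -0.033, 0], [-0.147, -0.035, 0], [-0.15, -0.035, 0], [-0.15, -0.035, 0], [-0.15, -0.035, 0], [-0.15, -0.035, 0]], "grip": [1, 1, 1, 1, 1, 1, 1, 1, 1, 1, 1, 1, 1, 1, 1]}}

```text
clock: 8.32
tool_pos: [0.5838, 0.2658, 0.2057]
eef_rot: [0.709, 0.705, -0.0, -0.0]
contact_force: [0.3, -0.1, -0.8]
opening: 0.202
finger_force: 50.0
```

```bash
python3 - <<'E'
from h import *
s=r.get_state();print(s['tool_pos'],s['eef_rot'],s['contact_force'])
a=snap('scene','s2'); b=snap('top','t2')
z=.205-.032+.009
for cam,f in(('top','t2'),('scene','s2')):
    i=cv2.cvtColor(cv2.imread(f'pics/{f}.png'),cv2.COLOR_BGR2HSV).astype(int); H,S,V=i[...,0],i[...,1],i[...,2]
    m=(H>3)&(H<17)&(S>150)&(V>80)
    v,u=np.nonzero(m); P=pix2plane(cam,np.c_[u,v],z)[:,:2]
    P=P[(abs(P[:,0]-.583)<.06)&(P[:,1]>.05)&(P[:,1]<.3)]
    if len(P)<10: print(cam,'none'); continue
    b=P[(P[:,1]>.115)&(P[:,1]<.2)]
    print(cam,len(P),'y',P[:,1].min(),P[:,1].max(), 'slope',np.polyfit(b[:,1],b[:,0],1) if len(b)>10 else None)
    n=P[P[:,1]<P[:,1].min()+.02];print('nose x',n[:,0].min(),n[:,0].max())
# lane centre in scene: overlay lane line & edges
a=cv2.imread('pics/s2.png')
o=np.array([.581,-.104]);yh=np.array([.0067,1.]);xh=np.array([1,-.0067])
for xx in(-.032,.032,-.075,.075):
    L=[np.r_[o+yh*k+xh*xx,.1] for k in np.linspace(-.215,.225,20)]
    cv2.polylines(a,[(proj('scene',L)*8).astype(np.int32)],False,(0,255,0),1,cv2.LINE_AA,3)
cv2.imwrite('pics/s2c.png',cv2.resize(a[110:290,170:370],(660,594),interpolation=cv2.INTER_CUBIC))
E
```

```text
[0.58383927 0.26584663 0.20567308] [ 7.08922338e-01  7.05286533e-01 -1.09444303e-04 -1.10156407e-04] [ 0.25424066 -0.05654047 -0.83669229]
top none
scene 293 y 0.0902426267576798 0.29953231016662885 slope [-0.00113059  0.58164137]
nose x 0.5622383867556826 0.6017089811458194
```

View pics/s2c.png

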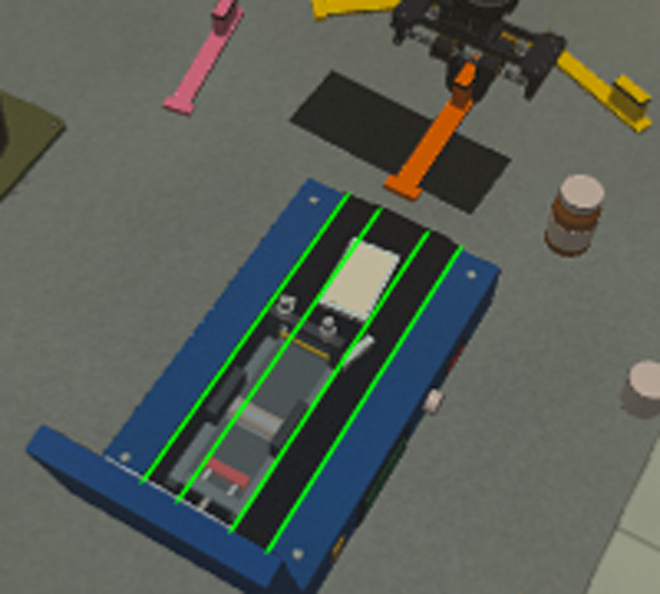

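The stick is over the machine in line with the lane, the overlay (green) agrees with the bed edges, and the nose is behind the plate. Next is lowering.

>>> {"name": "jog_arm", "arguments": {"turn": [[0, 0, 0], [0, 0, 0], [0, 0, 0], [0, 0, 0], [0, 0, 0], [0, 0, 0], [0, 0, 0], [0, 0, 0], [0, 0, 0], [0, 0, 0]], "translation": [[0, 0, 0.02], [0, 0, 0.04], [0, 0, 0.055], [0, 0, 0.065], [0, 0, 0.071], [0, 0, 0.0725], [0, 0, 0.0725], [-0.008, 0, 0.0725], [-0.015, 0, 0.0725], [-0.02, 0, 0.0725]], "grip": [1, 1, 1, 1, 1, 1, 1, 1, 1, 1]}}

```text
clock: 9.68
tool_pos: [0.5843, 0.2445, 0.1333]
eef_rot: [0.71, 0.705, -0.0, 0.0]
contact_force: [-0.2, 0.0, -1.2]
opening: 0.196
finger_force: 50.0
```

>>> {"name": "jog_arm", "arguments": {"turn": [[0, 0, 0], [0, 0, 0], [0, 0, 0], [0, 0, 0], [0, 0, 0], [0, 0, 0], [0, 0, 0], [0, 0, 0], [0, 0, 0], [0, 0, 0], [0, 0, 0], [0, 0, 0], [0, 0, 0], [0, 0, 0], [0, 0, 0], [0, 0, 0]], "translation": [[-0.003, 0, 0], [-0.006, 0, 0], [-0.009, 0, 0], [-0.012, 0, 0], [-0.016, 0, 0], [-0.02, 0, 0], [-0.024, 0, 0], [-0.028, 0, 0], [-0.032, 0, 0], [-0.036, 0, 0], [-0.04, 0, 0], [-0.044, 0, 0], [-0.048, 0, 0], [-0.052, 0, 0], [-0.056, 0, 0], [-0.06, 0, 0]], "grip": [1, 1, 1, 1, 1, 1, 1, 1, 1, 1, 1, 1, 1, 1, 1, 1]}}

```text
clock: 11.68
tool_pos: [0.5837, 0.1854, 0.1332]
eef_rot: [0.709, 0.705, 0.0, 0.0]
contact_force: [0.8, 0.8, -1.5]
opening: 0.197
finger_force: 50.0
```

```bash
python3 - <<'E'
from h import *
s=r.get_state();print(s['tool_pos'],s['contact_force'])
a=snap('scene','s3')
cv2.imwrite('pics/s3c.png',cv2.resize(a[110:290,170:370,::-1],(660,594),interpolation=cv2.INTER_CUBIC))
i=cv2.cvtColor(a,cv2.COLOR_RGB2HSV).astype(int); m=(i[...,1]<60)&(i[...,2]>170); m[:, :240]=0;m[:150]=0;m[260:]=0;m[:,330:]=0
n,l,st,c=cv2.connectedComponentsWithStats(m.astype(np.uint8)); k=1+st[1:,4].argmax(); v,u=np.nonzero(l==k)
P=pix2plane('scene',np.c_[u,v],.11)[:,:2]*1000; print(P.mean(0),cv2.minAreaRect(P.astype(np.float32)))
E
```

```text
[0.58370544 0.18543329 0.13321592] [ 0.79364808  0.81383802 -1.45271812]
[575.21566527 -23.7289193 ] ((575.6197509765625, -24.611244201660156), (56.77120590209961, 75.38717651367188), 0.41864973306655884)
```

View pics/s3c.png

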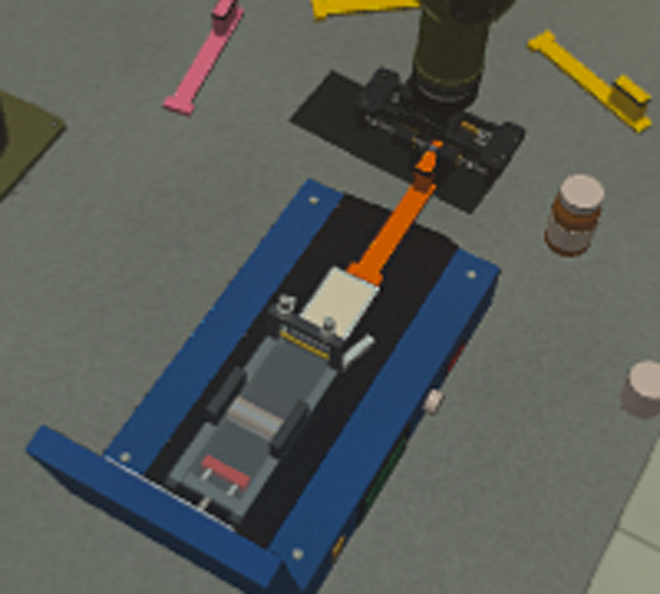

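The plate is now square to the nose, about 5 mm to the left of the lane, and the fences should correct that. I'll continue slowly into the lane.

>>> {"name": "jog_arm", "arguments": {"turn": [[0, 0, 0], [0, 0, 0], [0, 0, 0], [0, 0, 0], [0, 0, 0], [0, 0, 0], [0, 0, 0], [0, 0, 0], [0, 0, 0], [0, 0, 0], [0, 0, 0], [0, 0, 0]], "translation": [[-0.003, 0, 0], [-0.006, 0, 0], [-0.009, 0, 0], [-0.012, 0, 0], [-0.015, 0, 0], [-0.018, 0, 0], [-0.021, 0, 0], [-0.024, 0, 0], [-0.027, 0, 0], [-0.03, 0, 0], [-0.033, 0, 0], [-0.036, 0, 0]], "grip": [1, 1, 1, 1, 1, 1, 1, 1, 1, 1, 1, 1]}}

```text
clock: 13.22
tool_pos: [0.5835, 0.1495, 0.1332]
eef_rot: [0.709, 0.705, 0.0, 0.0]
contact_force: [0.1, 1.0, -0.3]
opening: 0.202
finger_force: 50.0
```

>>> {"name": "jog_arm", "arguments": {"turn": [[0, 0, 0], [0, 0, 0], [0, 0, 0], [0, 0, 0], [0, 0, 0], [0, 0, 0], [0, 0, 0], [0, 0, 0], [0, 0, 0], [0, 0, 0], [0, 0, 0], [0, 0, 0], [0, 0, 0], [0, 0, 0]], "translation": [[-0.004, 0, 0], [-0.008, 0, 0], [-0.012, 0, 0], [-0.016, 0, 0], [-0.02, 0, 0], [-0.025, 0, 0], [-0.03, 0, 0], [-0.035, 0, 0], [-0.04, 0, 0], [-0.045, 0, 0], [-0.05, 0, 0], [-0.055, 0, 0], [-0.058, 0, 0], [-0.06, 0, 0]], "grip": [1, 1, 1, 1, 1, 1, 1, 1, 1, 1, 1, 1, 1, 1]}}

```text
clock: 14.98
tool_pos: [0.5831, 0.0895, 0.1332]
eef_rot: [0.709, 0.705, -0.0, 0.0]
contact_force: [-0.1, 1.6, -1.5]
opening: 0.2
finger_force: 50.0
```

```bash
python3 - <<'E'
from h import *
s=r.get_state();print(s['tool_pos'],s['contact_force'])
a=snap('scene','s4');b=snap('top','t4')
cv2.imwrite('pics/s4c.png',cv2.resize(a[170:270,200:300,::-1],(600,600),interpolation=cv2.INTER_CUBIC))
E
```

```text
[0.58310378 0.08947308 0.13320533] [-0.14607175  1.63095651 -1.52817525]
```

View pics/s4c.png

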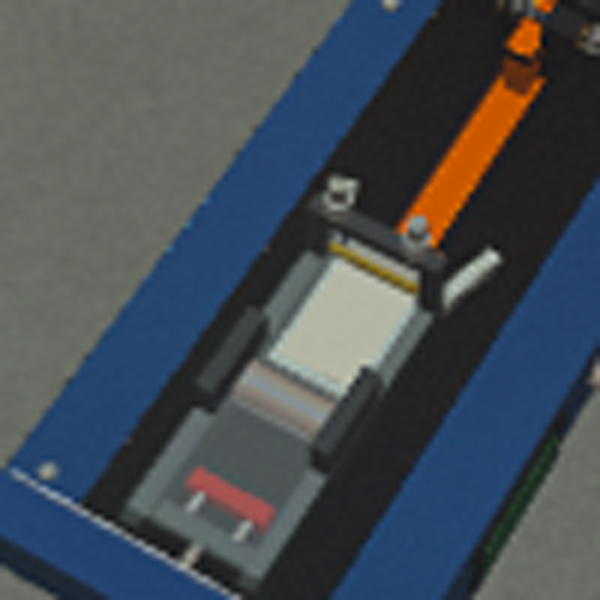

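The plate is in the lane, with its front just before the bar (around (310,380)) and the red stop at (230,497). I'll go under the bar slowly.

>>> {"name": "jog_arm", "arguments": {"turn": [[0, 0, 0], [0, 0, 0], [0, 0, 0], [0, 0, 0], [0, 0, 0], [0, 0, 0], [0, 0, 0], [0, 0, 0], [0, 0, 0], [0, 0, 0], [0, 0, 0], [0, 0, 0]], "translation": [[-0.002, 0, 0], [-0.004, 0, 0], [-0.006, 0, 0], [-0.008, 0, 0], [-0.01, 0, 0], [-0.012, 0, 0], [-0.014, 0, 0], [-0.016, 0, 0], [-0.018, 0, 0], [-0.02, 0, 0], [-0.022, 0, 0], [-0.024, 0, 0]], "grip": [1, 1, 1, 1, 1, 1, 1, 1, 1, 1, 1, 1], "force": 60}}

```text
clock: 16.58
tool_pos: [0.5833, 0.0683, 0.1336]
eef_rot: [0.709, 0.706, 0.002, -0.001]
contact_force: [-0.3, 7.6, -1.2]
opening: 0.202
finger_force: 60.0
```

>>> {"name": "jog_arm", "arguments": {"turn": [[0, 0, 0], [0, 0, 0], [0, 0, 0], [0, 0, 0], [0, 0, 0], [0, 0, 0], [0, 0, 0], [0, 0, 0], [0, 0, 0], [0, 0, 0], [0, 0, 0], [0, 0, 0], [0, 0, 0], [0, 0, 0], [0, 0, 0], [0, 0, 0], [0, 0, 0], [0, 0, 0]], "translation": [[-0.002, 0, 0], [-0.004, 0, 0], [-0.006, 0, 0], [-0.008, 0, 0], [-0.01, 0, 0], [-0.012, 0, 0], [-0.014, 0, 0], [-0.016, 0, 0], [-0.018, 0, 0], [-0.02, 0, 0], [-0.022, 0, 0], [-0.024, 0, 0], [-0.026, 0, 0], [-0.028, 0, 0], [-0.03, 0, 0], [-0.032, 0, 0], [-0.034, 0, 0], [-0.036, 0, 0]], "grip": [1, 1, 1, 1, 1, 1, 1, 1, 1, 1, 1, 1, 1, 1, 1, 1, 1, 1]}}

```text
clock: 18.82
tool_pos: [0.5827, 0.0296, 0.1332]
eef_rot: [0.709, 0.705, -0.0, 0.0]
contact_force: [-0.8, 5.2, -0.4]
opening: 0.2
finger_force: 60.0
```

```bash
python3 - <<'E'
from h import *
s=r.get_state();print(s['tool_pos'],s['contact_force'],R.from_quat(s['eef_rot']).as_euler('xyz'))
a=snap('scene','s5')
b=cv2.imread('pics/s4.png')
cv2.imwrite('pics/s5c.png',cv2.resize(a[200:265,215:280,::-1],(600,600),interpolation=cv2.INTER_CUBIC))
E
```

```text
[0.58270482 0.0295503  0.1332107 ] [-0.82585549  5.24780921 -0.43409142] [-3.14154429e+00  9.96493745e-05  1.56485995e+00]
```

View pics/s5c.png

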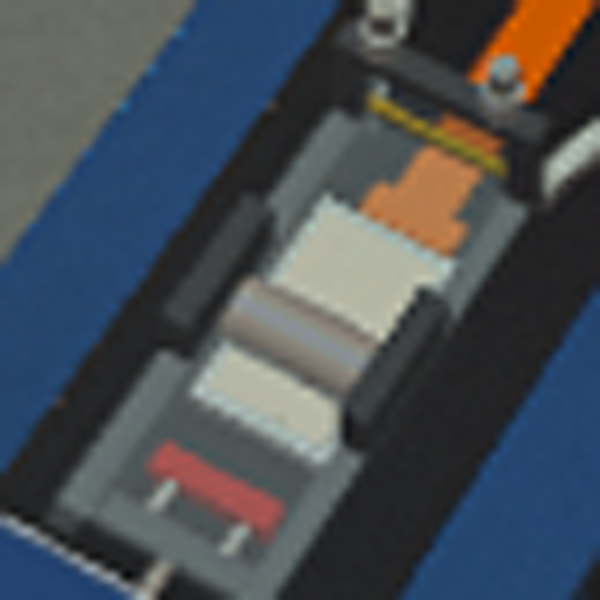

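The plate is under the bar; its front edge (mid (258,425)) is still clear of the red stop's face (mid about (222,470)). I'll compute the gap.

```bash
python3 - <<'E'
from h import *
a=cv2.imread('pics/s5.png').astype(np.float32)
yy=np.arange(-.22,-.30,-.001)
for z in(.11,.115):
    prof=0
    for xo in np.arange(-.016,.0161,.002):
        P=np.c_[.580+xo+.0067*(yy+.104),yy,np.full(len(yy),z)]
        uv=proj('scene',P).astype(np.float32); prof=prof+cv2.remap(a,uv[:,:1],uv[:,1:],cv2.INTER_LINEAR)[:,0]/17
    g=prof[:,1]; rd=prof[:,2]-prof[:,1]
    print(z,[(round(y*1000),int(p),int(q)) for y,p,q in zip(yy,g,rd)][::2])
E
```

```text
0.11 [(-220, 183, -1), (-222, 183, -1), (-224, 182, -1), (-226, 182, -1), (-228, 182, -1), (-230, 182, -1), (-232, 180, -3), (-234, 178, -7), (-236, 178, -13), (-238, 173, -14), (-240, 150, -9), (-242, 121, -5), (-244, 100, -5), (-246, 87, -6), (-248, 84, -6), (-250, 84, -6), (-252, 85, -6), (-254, 85, -7), (-256, 85, -8), (-258, 85, -8), (-260, 85, 5), (-262, 84, 39), (-264, 84, 69), (-266, 84, 79), (-268, 84, 80), (-270, 83, 79), (-272, 83, 72), (-274, 82, 53), (-276, 84, 31), (-278, 92, 12), (-280, 97, -1), (-282, 97, -7), (-284, 97, -7), (-286, 98, -6), (-288, 104, -7), (-290, 107, -8), (-292, 107, -9), (-294, 108, -10), (-296, 110, -11), (-298, 109, -11)]
0.115 [(-220, 172, -2), (-222, 183, -1), (-224, 183, -1), (-226, 183, -1), (-228, 182, -1), (-230, 182, -1), (-232, 182, -1), (-234, 180, -2), (-236, 178, -7), (-238, 178, -13), (-240, 175, -14), (-242, 154, -10), (-244, 123, -6), (-246, 101, -5), (-248, 88, -6), (-250, 84, -6), (-252, 84, -6), (-254, 85, -6), (-256, 85, -7), (-258, 85, -8), (-260, 85, -8), (-262, 85, 3), (-264, 84, 37), (-266, 84, 68), (-268, 84, 79), (-270, 84, 80), (-272, 83, 79), (-274, 83, 72), (-276, 83, 53), (-278, 86, 31), (-280, 93, 12), (-282, 99, -1), (-284, 98, -7), (-286, 98, -7), (-288, 99, -6), (-290, 103, -7), (-292, 107, -8), (-294, 108, -9), (-296, 109, -10), (-298, 110, -11)]
```

Gap is about 20–24 mm, so contact is expected at TCP y≈0.006–0.010. I'll go 14 mm and then creep on force.

>>> {"name": "jog_arm", "arguments": {"turn": [[0, 0, 0], [0, 0, 0], [0, 0, 0], [0, 0, 0], [0, 0, 0], [0, 0, 0], [0, 0, 0], [0, 0, 0], [0, 0, 0], [0, 0, 0]], "translation": [[-0.002, 0, 0], [-0.004, 0, 0], [-0.006, 0, 0], [-0.008, 0, 0], [-0.01, 0, 0], [-0.012, 0, 0], [-0.013, 0, 0], [-0.014, 0, 0], [-0.015, 0, 0], [-0.016, 0, 0]], "grip": [1, 1, 1, 1, 1, 1, 1, 1, 1, 1]}}

```text
clock: 20.12
tool_pos: [0.5826, 0.0137, 0.1332]
eef_rot: [0.709, 0.705, -0.0, 0.0]
contact_force: [0.3, 4.8, -0.7]
opening: 0.197
finger_force: 60.0
```

>>> {"name": "jog_arm", "arguments": {"turn": [[0, 0, 0], [0, 0, 0], [0, 0, 0]], "translation": [[-0.001, 0, 0], [-0.002, 0, 0], [-0.002, 0, 0]], "grip": [1, 1, 1]}}

```text
clock: 20.5
tool_pos: [0.5826, 0.0114, 0.1332]
eef_rot: [0.709, 0.705, -0.0, 0.0]
contact_force: [-0.4, 4.2, -1.1]
opening: 0.199
finger_force: 60.0
```

>>> {"name": "jog_arm", "arguments": {"turn": [[0, 0, 0], [0, 0, 0], [0, 0, 0]], "translation": [[-0.001, 0, 0], [-0.002, 0, 0], [-0.002, 0, 0]], "grip": [1, 1, 1]}}

```text
clock: 20.88
tool_pos: [0.5826, 0.0094, 0.1332]
eef_rot: [0.709, 0.705, -0.0, 0.0]
contact_force: [0.0, 4.3, -0.7]
opening: 0.201
finger_force: 60.0
```

>>> {"name": "jog_arm", "arguments": {"turn": [[0, 0, 0], [0, 0, 0], [0, 0, 0]], "translation": [[-0.001, 0, 0], [-0.002, 0, 0], [-0.002, 0, 0]], "grip": [1, 1, 1]}}

```text
clock: 21.25
tool_pos: [0.5826, 0.0075, 0.1332]
eef_rot: [0.709, 0.705, -0.0, 0.0]
contact_force: [0.0, 4.5, -1.2]
opening: 0.198
finger_force: 60.0
```

>>> {"name": "jog_arm", "arguments": {"turn": [[0, 0, 0], [0, 0, 0], [0, 0, 0]], "translation": [[-0.001, 0, 0], [-0.0015, 0, 0], [-0.0015, 0, 0]], "grip": [1, 1, 1]}}

```text
clock: 21.62
tool_pos: [0.5826, 0.0062, 0.1332]
eef_rot: [0.709, 0.705, -0.0, 0.0]
contact_force: [-0.3, 4.7, -1.4]
opening: 0.198
finger_force: 60.0
```

>>> {"name": "jog_arm", "arguments": {"turn": [[0, 0, 0], [0, 0, 0], [0, 0, 0]], "translation": [[-0.001, 0, 0], [-0.0015, 0, 0], [-0.0015, 0, 0]], "grip": [1, 1, 1]}}

```text
clock: 22.0
tool_pos: [0.5827, 0.0054, 0.1333]
eef_rot: [0.709, 0.705, 0.0, -0.0]
contact_force: [-0.9, 6.1, 0.1]
opening: 0.203
finger_force: 60.0
```

>>> {"name": "jog_arm", "arguments": {"turn": [[0, 0, 0], [0, 0, 0], [0, 0, 0]], "translation": [[-0.001, 0, 0], [-0.0015, 0, 0], [-0.0015, 0, 0]], "grip": [1, 1, 1]}}

```text
clock: 22.38
tool_pos: [0.5828, 0.0047, 0.1334]
eef_rot: [0.709, 0.705, 0.001, -0.0]
contact_force: [0.0, 8.3, -0.5]
opening: 0.198
finger_force: 60.0
```

>>> {"name": "jog_arm", "arguments": {"turn": [[0, 0, 0], [0, 0, 0], [0, 0, 0]], "translation": [[-0.001, 0, 0], [-0.0015, 0, 0], [-0.0015, 0, 0]], "grip": [1, 1, 1]}}

```text
clock: 22.75
tool_pos: [0.5829, 0.0039, 0.1335]
eef_rot: [0.709, 0.705, 0.001, -0.001]
contact_force: [1.0, 8.5, -0.1]
opening: 0.198
finger_force: 60.0
```

```bash
cat > red.py <<'E'
from h import *
def prof(f):
    a=cv2.imread(f'pics/{f}.png').astype(np.float32); yy=np.arange(-.24,-.30,-.0005); pr=0
    for xo in np.arange(-.016,.0161,.002):
        P=np.c_[.580+xo+.0067*(yy+.104),yy,np.full(len(yy),.11)]
        uv=proj('scene',P).astype(np.float32); pr=pr+cv2.remap(a,uv[:,:1],uv[:,1:],cv2.INTER_LINEAR)[:,0]/17
    rd=np.clip(pr[:,2]-pr[:,1],0,None)
    print(f,'red centroid',(rd*yy).sum()/rd.sum(),'edges at half',yy[rd>40][0],yy[rd>40][-1],'plate end',yy[pr[:,1]>135][-1])
E
python3 - <<'E'
from red import *
s=r.get_state();print(s['tool_pos'],s['contact_force'])
snap('scene','s6');[prof(f) for f in('s0' if 0 else 'scene0','s5','s6')]
E
```

```text
[0.58289834 0.00392085 0.13351328] [ 0.98574527  8.48618618 -0.09183198]Traceback (most recent call last):
  File "<stdin>", line 3, in <module>
  File "red.py", line 8, in prof
    print(f,'red centroid',(rd*yy).sum()/rd.sum(),'edges at half',yy[rd>40][0],yy[rd>40][-1],'plate end',yy[pr[:,1]>135][-1])
                                                                                                         ~~~~~~~~~~~~~~~^^^^
IndexError: index -1 is out of bounds for axis 0 with size 0
```

```bash
sed -i "s/,'plate end'.*/)/" red.py; python3 -c "
from red import *
[prof(f) for f in('scene0','s4','s5','s6')]"
```

```text
scene0 red centroid -0.2688401862806602 edges at half -0.2625 -0.275
s4 red centroid -0.26884924799494697 edges at half -0.2625 -0.275
s5 red centroid -0.26884445803358686 edges at half -0.2625 -0.275
s6 red centroid -0.2712774225037943 edges at half -0.265 -0.277
```

>>> {"name": "jog_arm", "arguments": {"turn": [[0, 0, 0], [0, 0, 0], [0, 0, 0]], "translation": [[-0.001, 0, 0], [-0.0015, 0, 0], [-0.0015, 0, 0]], "grip": [1, 1, 1]}}

```text
clock: 23.18
tool_pos: [0.583, 0.0032, 0.1336]
eef_rot: [0.709, 0.706, 0.002, -0.001]
contact_force: [0.4, 9.3, 0.1]
opening: 0.199
finger_force: 60.0
```

Vision shows the stop 2.4 mm back, which agrees with the force reading. I'll push to about 5 mm and hold.

>>> {"name": "jog_arm", "arguments": {"turn": [[0, 0, 0], [0, 0, 0], [0, 0, 0], [0, 0, 0], [0, 0, 0]], "translation": [[-0.001, 0, 0], [-0.002, 0, 0], [-0.003, 0, 0], [-0.0035, 0, 0], [-0.0035, 0, 0]], "grip": [1, 1, 1, 1, 1]}}

```text
clock: 23.8
tool_pos: [0.5832, 0.0014, 0.1338]
eef_rot: [0.708, 0.706, 0.003, -0.001]
contact_force: [0.4, 12.7, 0.4]
opening: 0.198
finger_force: 60.0
```

```bash
python3 -c "
from red import *
s=r.get_state();print(s['tool_pos'],s['contact_force'])
snap('scene','s7');prof('s7')"
```

```text
[0.58317832 0.00141429 0.13382383] [ 0.38932387 12.7414548   0.36832924]
s7 red centroid -0.2736798838429831 edges at half -0.2675 -0.2795
```

The stop is 4.8 mm back. I'll hold, then draw back, slowly at first.

>>> {"name": "jog_arm", "arguments": {"turn": [[0, 0, 0], [0, 0, 0], [0, 0, 0], [0, 0, 0], [0, 0, 0], [0, 0, 0]], "translation": [[0, 0, 0], [0, 0, 0], [0, 0, 0], [0, 0, 0], [0, 0, 0], [0, 0, 0]], "grip": [1, 1, 1, 1, 1, 1]}}

```text
clock: 24.6
tool_pos: [0.5832, 0.0014, 0.1338]
eef_rot: [0.708, 0.706, 0.003, -0.001]
contact_force: [-0.5, 11.5, 0.5]
opening: 0.197
finger_force: 60.0
```

>>> {"name": "jog_arm", "arguments": {"turn": [[0, 0, 0], [0, 0, 0], [0, 0, 0], [0, 0, 0], [0, 0, 0], [0, 0, 0], [0, 0, 0], [0, 0, 0], [0, 0, 0], [0, 0, 0], [0, 0, 0], [0, 0, 0], [0, 0, 0], [0, 0, 0]], "translation": [[0.002, 0, 0], [0.004, 0, 0], [0.006, 0, 0], [0.008, 0, 0], [0.01, 0, 0], [0.013, 0, 0], [0.017, 0, 0], [0.022, 0, 0], [0.03, 0, 0], [0.04, 0, 0], [0.05, 0, 0], [0.06, 0, 0], [0.066, 0, 0], [0.07, 0, 0]], "grip": [1, 1, 1, 1, 1, 1, 1, 1, 1, 1, 1, 1, 1, 1]}}

```text
clock: 26.35
tool_pos: [0.583, 0.0671, 0.1332]
eef_rot: [0.709, 0.705, -0.0, 0.0]
contact_force: [0.2, 0.1, -1.7]
opening: 0.198
finger_force: 60.0
```

```bash
python3 -c "
from red import *
s=r.get_state();print(s['tool_pos'],s['contact_force'],s['eef_rot'])
snap('scene','s8');prof('s8')"
```

```text
[0.582968   0.06713428 0.13322427] [ 0.21917343  0.14184484 -1.73075533] [ 7.09113652e-01  7.05094195e-01 -1.81244377e-05  6.74724270e-05]
s8 red centroid -0.2719591006489202 edges at half -0.2655 -0.2775
```

The stop rests at 3.1 mm with the plate free of the stick. I'll draw it fully out, lift it and swing back.

>>> {"name": "jog_arm", "arguments": {"turn": [[0, 0, 0], [0, 0, 0], [0, 0, 0], [0, 0, 0], [0, 0, 0], [0, 0, 0], [0, 0, 0], [0, 0, 0], [0, 0, 0], [0, 0, 0], [0, 0, 0], [0, 0, 0], [0, 0, 0], [0, 0, 0]], "translation": [[0.015, 0, 0], [0.035, 0, 0], [0.06, 0, 0], [0.085, 0, 0], [0.11, 0, 0], [0.135, 0, 0], [0.16, 0, 0], [0.18, 0, 0], [0.192, 0, 0], [0.198, 0, -0.01], [0.198, 0, -0.03], [0.198, 0, -0.055], [0.198, 0, -0.07], [0.198, 0, -0.072]], "grip": [1, 1, 1, 1, 1, 1, 1, 1, 1, 1, 1, 1, 1, 1]}}

```text
clock: 28.15
tool_pos: [0.5849, 0.2645, 0.2065]
eef_rot: [0.71, 0.705, 0.001, 0.001]
contact_force: [-0.5, 0.7, -0.7]
opening: 0.199
finger_force: 60.0
```

>>> {"name": "jog_arm", "arguments": {"turn": [[0, 0, -0.12], [0, 0, -0.25], [0, 0, -0.4], [0, 0, -0.55], [0, 0, -0.7], [0, 0, -0.85], [0, 0, -1.0], [0, 0, -1.15], [0, 0, -1.3], [0, 0, -1.42], [0, 0, -1.5], [0, 0, -1.547], [0, 0, -1.547], [0, 0, -1.547]], "translation": [[0.003, -0.01, 0], [0.006, -0.025, 0], [0.01, -0.04, 0], [0.014, -0.055, 0], [0.018, -0.07, 0], [0.022, -0.085, 0], [0.026, -0.1, 0], [0.03, -0.115, 0], [0.034, -0.13, 0], [0.037, -0.14, 0], [0.039, -0.147, 0], [0.039, -0.149, 0], [0.039, -0.149, 0], [0.039, -0.149, 0]], "grip": [1, 1, 1, 1, 1, 1, 1, 1, 1, 1, 1, 1, 1, 1]}}

```text
clock: 29.9
tool_pos: [0.4358, 0.3043, 0.205]
eef_rot: [0.016, 1.0, -0.0, 0.0]
contact_force: [0.7, 0.5, -1.6]
opening: 0.197
finger_force: 60.0
```

```bash
python3 -c "
from h import *
s=r.get_state();print(s['tool_pos'],R.from_quat(s['eef_rot']).as_euler('xyz'),s['contact_force'])
a=snap('scene','s9');cv2.imwrite('pics/s9c.png',cv2.resize(a[100:280,180:380,::-1],(660,594),interpolation=cv2.INTER_CUBIC))
z=.182
i=cv2.cvtColor(a,cv2.COLOR_RGB2HSV).astype(int);H,S,V=i[...,0],i[...,1],i[...,2]
v,u=np.nonzero((H>3)&(H<17)&(S>150)&(V>80));P=pix2plane('scene',np.c_[u,v],z)[:,:2]
P=P[(abs(P[:,1]-.305)<.07)&(P[:,0]>.35)&(P[:,0]<.68)];b=P[P[:,0]>.49];print('nose x',P[:,0].max(),b.mean(0),np.polyfit(b[:,0],b[:,1],1))
"
```

```text
[0.43575942 0.30427133 0.20500854] [-3.14119164e+00  7.28939606e-05  3.11022639e+00] [ 0.71621537  0.47900596 -1.5991568 ]
nose x 0.605035544740357 [0.55205662 0.29827267] [-0.02710642  0.31323695]
```

View pics/s9c.png

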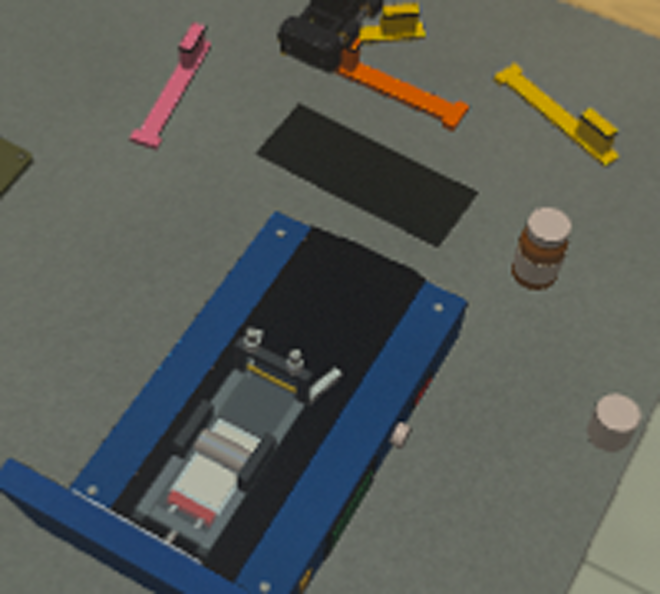

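The plate sits against the red stop (px (190,495)) and the stick is level above its mat, with the same pose in the hand as before. Now I'll lay it down.

>>> {"name": "jog_arm", "arguments": {"turn": [[0, 0, 0], [0, 0, 0], [0, 0, 0], [0, 0, 0], [0, 0, 0], [0, 0, 0], [0, 0, 0], [0, 0, 0], [0, 0, 0], [0, 0, 0]], "translation": [[0, 0, 0.03], [0, 0, 0.07], [0, 0, 0.11], [0, 0, 0.14], [0, 0, 0.155], [0, 0, 0.163], [0, 0, 0.167], [0, 0, 0.169], [0, 0, 0.169], [0, 0, 0.169]], "grip": [1, 1, 1, 1, 1, 1, 1, 1, 1, 1]}}

```text
clock: 31.2
tool_pos: [0.4356, 0.3047, 0.0366]
eef_rot: [0.015, 1.0, 0.0, 0.0]
contact_force: [0.4, 0.7, -1.3]
opening: 0.2
finger_force: 60.0
```

>>> {"name": "jog_arm", "arguments": {"turn": [[0, 0, 0], [0, 0, 0], [0, 0, 0], [0, 0, 0], [0, 0, 0], [0, 0, 0], [0, 0, 0], [0, 0, 0], [0, 0, 0], [0, 0, 0], [0, 0, 0], [0, 0, 0], [0, 0, 0], [0, 0, 0], [0, 0, 0], [0, 0, 0]], "translation": [[0, 0, 0], [0, 0, 0], [0, 0, 0], [0, 0, 0], [0, 0, 0], [0, 0, 0], [0, 0, 0], [0, 0, 0], [0, 0, -0.01], [0, 0, -0.03], [0, 0, -0.06], [0, 0, -0.1], [0, 0, -0.13], [0, 0, -0.15], [0, 0, -0.15], [0, 0, -0.15]], "grip": [0.8, 0.7, 0.6, 0.5, 0.3, 0.2, 0.1, 0, 0, 0, 0, 0, 0, 0, 0, 0]}}

```text
clock: 33.2
tool_pos: [0.4352, 0.3041, 0.1857]
eef_rot: [0.015, 1.0, -0.001, -0.0]
contact_force: [1.0, -0.7, -0.3]
opening: 0.996
finger_force: 0.0
```

```bash
python3 -c "
from red import *
s=r.get_state();print(s['tool_pos'],s['opening'],s['finger_force'])
a=snap('scene','s10');prof('s10')
i=cv2.cvtColor(a,cv2.COLOR_RGB2HSV).astype(int);H,S,V=i[...,0],i[...,1],i[...,2]
v,u=np.nonzero((H>3)&(H<17)&(S>150)&(V>80));P=pix2plane('scene',np.c_[u,v],.013)[:,:2]
P=P[(abs(P[:,1]-.305)<.07)&(P[:,0]>.35)&(P[:,0]<.68)];b=P[P[:,0]>.49];print('nose x',P[:,0].max(),b.mean(0),np.polyfit(b[:,0],b[:,1],1))
cv2.imwrite('pics/s10c.png',cv2.resize(a[100:280,180:380,::-1],(660,594),interpolation=cv2.INTER_CUBIC))
"
```

```text
[0.43518548 0.30405428 0.18572037] 0.9962020619197601 0.0
s10 red centroid -0.2719637089862503 edges at half -0.2655 -0.2775
nose x 0.605223604222231 [0.55219251 0.29995274] [-0.01867436  0.31026459]
```

View pics/s10c.png

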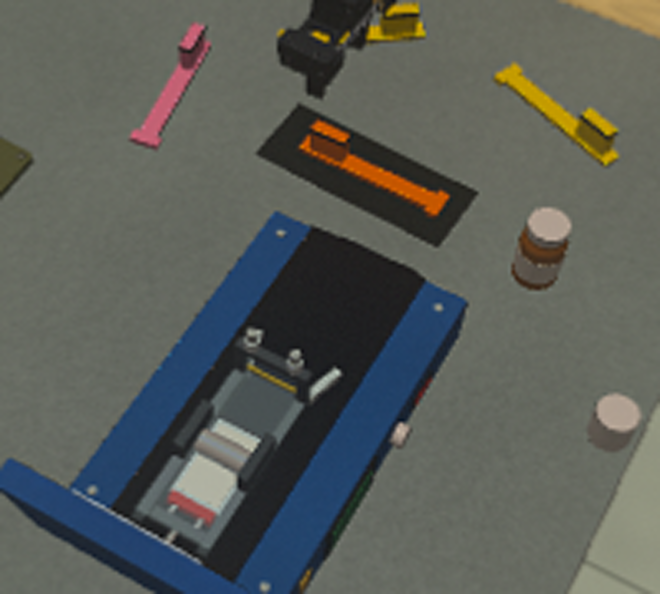

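The stick lies flat on its mat (px (375,170)) with the gripper clear, and the plate is against the stop, which is still 3.1 mm back.

```bash
python3 -c "
from plant import r
print(r.finish_job())"
```

```text
the job is handed in; nothing more can be done
None
```

I handed the job in with the plate in the lane against the stop (held about 4.8 mm back for over half a second, about 3.1 mm after release) and the push stick flat and released on its mat; no verdict was returned.

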